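Bed a rolling pin in a V cradle and clamp it

ROBOT

A 7-joint arm with a two-finger parallel gripper is mounted at the origin on a cart in front of the work surface, level with it; the furniture and walls round the work are solid. World frame = base frame: x ahead of the robot, y to its left, z up, the work surface at z = 0. Lengths are in mm, angles in rad, forces in N, time in s.
With the tool pointing down it reaches from about 425 to 1025 mm from the base axis. Payload 9.4 kg.
Tool frame: the origin (TCP) lies midway between the tips of the shut fingers; the grasp point (between the pads) lies 19 mm behind it; z points along the fingers, y is the direction in which the jaws open and shut (so a half turn about z gives the same grasp; the last joint's range is limited). The gripper opens to 85 mm and grips with 20 to 120 N. Pads are 22 mm wide; open, the fingers measure 114 mm over their backs; the gripper's body (76 mm by 85 mm) begins 54 mm behind the grasp point. The pads swing forward as they close: fully open they stand 13 mm farther back than shut.
Start: joints at [1.127, 0.599, -0.003, 1.599, 0.002, 0.943, -0.08], TCP at [259.998, -676.776, 231.275] pointing down, gripper open.
Joint ranges: [-2.57, 2.57], [-0.35, 1.97], [-1.29, 1.29], [0.11, 2.56], [-1.05, 4.19], [0.11, 1.86], [-2.63, 2.63]. Speed limits (rad/s): [2.22, 2.22, 3.01, 3.01, 3.14, 3.14, 3.14].

INTERFACE

Orientations are given as a rotation vector (axis times angle).
In Python, from workcell import * gives the robot as it stands. Calls block until the motion is done:
- goto(position, orientation): joint-space move of the TCP to a pose.
- movel(position, frame=None, vel=150): straight line of the TCP; frame=None keeps the orientation; vel is the mean speed in mm/s.
- movej(angles): joint-space move.
- command_gripper(opening, f_grip=None): finger opening in mm; f_grip is the grip in N (None keeps the last); returns when the fingers have stopped.
- hold(seconds).
- solve_ik(position, orientation): joint angles nearest the present ones, or None.
- capture(name): name is "scene" or "top"; returns a dict with "pixels" (480x640x3 uint8, red, green, blue), "fov_y" (degrees; the focal length in pixels is half the picture's height over the tangent of half this angle, whatever the lens; pixels are square), "cx", "cy" (the principal point, pixels), "distortion" ([k1, k2, p1, p2, k3] as OpenCV has them; the pictures are not rectified), "camera_from_world" (4x4, takes a point from world to camera coordinates). Camera axes: x right, y down, z forward; pixel columns grow to the right and rows downward; lengths in mm; the calibration is good to about 2 mm. A picture is of the moment at which its call begins. There is no depth.
A pose or a line that the arm cannot do raises Unreachable and nothing moves.
- finish_job(): hands the job in, once; it reports no verdict.
Readings, each from a call of its own:
- current_time_s(): time.
- current_joints(): joint angles.
- current_qd(): joint speeds.
- current_tau(): joint torques, N m.
- current_tcp_pos(): TCP position.
- current_orientation(): TCP orientation.
- current_wrist_force(): force on the tool from outside, world axes, zero at the start.
- current_ft_torque(): the same for the moment, N m.
- current_finger_gap(): finger opening in mm.
Only numpy, scipy, OpenCV 4.12 (cv2) and the standard library are available. Lean on these libraries where they do the work, as an engineer would, in place of code of your own. Each camera call takes 0.05 s, during which the arm holds its last target. There are 200 camera calls.

TASK

Take the small rolling pin off its wooden rest and lower it level into the two V supports of the grey cradle stand, centred endways; while still holding it, feel it settle on both flanks and bed it home with a gentle push of about 10 N for a second, never over 18 N. Let go, then swing the red clamp arm over and down until its sprung rubber foot squeezes the barrel with about 8 N (never over 20 N), and leave it clamped so that its handles can be screwed tight. Leave the other things on the worktop alone.

Things in the scene. Friction and masses are not known exactly. Their poses are not given: they have to be found in the camera images.
- rolling_pin: small wooden rolling pin, 294 mm long, loose, 0.17 to 0.35 kg. Origin at its middle, on its axis; y axis along the pin, x and z across it (it is round and may be turned about y). Barrel 38 mm in diameter and 200 mm long (y = -100 to 100 mm), then a thin steel neck and a 22 mm handle knob at each end. Starts lying level on the rest.
- rest: low dark wooden rest, fixed, 60 x 130 mm; origin under its centre on the worktop, z up, y along the pin. Two shallow notches at y = -55 and 55 mm (each 14 mm wide) hold the pin with its axis 35 mm above the worktop; between them only a 6 mm thick floor.
- stand: grey base plate of the cradle stand, fixed, x = -63 to 87 mm, 256 mm along y, 12 mm thick. Origin on the worktop below the middle of the cradle; z up, y along the cradle's axis, -x its front. It carries two aluminium 90-degree V supports at y = -85 and 85 mm (16 mm long in y, 57 mm wide at the mouth), apexes on the line x = 0, with room for fingers between them.
- cradle (a point): point on top of the base plate, 12 mm above the worktop, under the middle of the V supports. These are screwed up or down together: their height, locked, differs each time by up to 26 mm and is not measured. They yield on stiff springs, 9 N per mm, 6 mm at most. A seated barrel has its axis 66 to 93 mm above the worktop, V rims at 68 to 94 mm; the crossbar between the supports tops out at 32 to 58 mm.
- clamp: red clamp arm, 12 mm wide. Origin on its hinge axis, at x = 75, y = 85, z = 141 mm of the stand's frame. Its y axis is the hinge axis, parallel to the stand's y; its -x axis points along the arm to the free end. Level (0 rad) it has the stand's axes and lies over the pin; it starts open, turned 1.5 to 1.8 rad about +y (free end up). Stiff hinge: about 7 N at the bar moves it, it stays put.
- clamp_spindle (a point): point on the arm's centre line 75 mm from the hinge (x = -75 mm of the clamp's frame) from which the sprung foot hangs along the arm's -z: a flat rubber disc, 28 mm diameter, underside 44 mm below this point when free. The foot yields up to 12 mm at 1.5 N per mm; the hinge's friction holds up to about 12 N of foot force.
- clamp_bar (a point): grip point on the black handle bar, round, 12 mm diameter, that sticks out 60 mm sideways from the arm's free end towards the stand's +y, parallel to the hinge axis. At x = -130, y = 36, z = 0 mm of the clamp's frame. It can be pinched across from above and turns in the fingers while led round the hinge.
- mill: small salt mill with grey top, 44 mm diameter, 90 mm tall, loose bystander; origin under its centre
- spice_jar: spice jar with dark cap and green label, 44 mm diameter, 105 mm tall, loose bystander; origin under its centre
- mug: white mug with blue dots, 83 x 112 x 94 mm, loose bystander; origin under its centre
- tub: white tub with blue and red pattern, 72 mm diameter, 71 mm tall, loose bystander; origin under its centre

How it is judged (in metres and radians):
On the way, in this order (a step that is already met when the one before it is completed fails the run):
1. the pin lies centred and parallel in both V supports and is pushed home by the hand, with more than 7 N on them (x of rolling_pin in the frame of stand between -0.0025 and 0.0025 m and y of rolling_pin in the frame of stand between -0.02 and 0.02 m and z of rolling_pin in the frame of stand between 0.062 and 0.096 m and angle between the y axis of rolling_pin and the y axis of stand, either way round below 0.035 rad and contact force between rolling_pin and stand above 7 N and contact force between the fingers and rolling_pin above 1 N), for 0.3 s.
2. the pin, let go by the hand, still lies centred in the V supports and the clamp's foot presses on it with more than 3 N (x of rolling_pin in the frame of stand between -0.0025 and 0.0025 m and y of rolling_pin in the frame of stand between -0.02 and 0.02 m and z of rolling_pin in the frame of stand between 0.062 and 0.096 m and angle between the y axis of rolling_pin and the y axis of stand, either way round below 0.035 rad and contact force between clamp and rolling_pin above 3 N and contact force between the fingers and rolling_pin below 0.2 N), for 0.2 s.
At the end, for the whole second after the job is handed in: The pin is still in both V supports: axis within 2.5 mm of the cradle's centre line and 0.035 rad of its direction, middle within 20 mm of the cradle's middle endways, axis 62 to 96 mm above the worktop; the clamp's foot presses on it with more than 3 N (x of rolling_pin in the frame of stand between -0.0025 and 0.0025 m and y of rolling_pin in the frame of stand between -0.02 and 0.02 m and z of rolling_pin in the frame of stand between 0.062 and 0.096 m and angle between the y axis of rolling_pin and the y axis of stand, either way round below 0.035 rad and contact force between clamp and rolling_pin above 3 N and linear speed of rolling_pin below 0.01 m/s and angular speed of rolling_pin below 0.1 rad/s); the robot touches nothing.
It fails at once if the pin is pushed or dropped on the stand with more than 18 N before it is clamped (contact force between rolling_pin and stand above 18 N and contact force between clamp and rolling_pin below 0.5 N).
It fails at once if the clamp presses the pin with more than 20 N (contact force between clamp and rolling_pin above 20 N).
It fails at once if a bystander (mill, spice jar, mug, tub) is moved more than 15 mm (distance of any of mill, spice_jar, mug, tub from where it was at the start of the episode above 0.015 m).
It also fails if it takes over 64 s, if anything falls off the work surface, if the arm or the gripper's body presses on something with over 40 N, if the wrist force passes 120 N, or if a joint passes its speed limit or range.

## Working session

There is one attempt and no reset: what is moved stays moved. The work goes in short steps, each a Python script; the robot and the scene stay as the last script left them, time stands still between calls to the robot, and variables do not carry over. Pictures are saved under pics/ and viewed, about 8 in all and at most 12, crops included, and the job is handed in when it is done.

```bash
ls; mkdir -p pics
python3 - <<'E'
from workcell import *
import cv2, numpy as np, pickle
d={}
for n in("scene","top"):
    c=capture(n); d[n]=c
    cv2.imwrite(f"pics/{n}1.png",c["pixels"][:,:,::-1])
    print(n,c["fov_y"],c["cx"],c["cy"],c["distortion"]);print(np.round(c["camera_from_world"],3).tolist())
pickle.dump(d,open("cap1.pkl","wb"))
print(current_time_s(),current_orientation(),current_finger_gap(),current_wrist_force())
E
```

```text
pics
scene 44.99583500281047 324.66639207340876 233.68729137384707 [0.01757345 0.         0.         0.         0.        ]
[[-0.478, -0.879, -0.01, 259.819], [-0.351, 0.202, -0.914, 279.824], [0.805, -0.433, -0.405, 1128.444], [0.0, 0.0, 0.0, 1.0]]
top 50.02889360466687 323.66561779990843 230.33591797563807 [-0.14626435  0.          0.          0.          0.        ]
[[-0.027, -0.999, -0.019, -0.899], [-0.986, 0.029, -0.165, 590.313], [0.166, 0.014, -0.986, 1428.449], [0.0, 0.0, 0.0, 1.0]]
0.1 [-3.08754998e+00 -5.72889777e-01  5.68482567e-04] 85.46609542582429 [ 0.58387287 -0.36774576  0.27789162]
```

View pics/scene1.png

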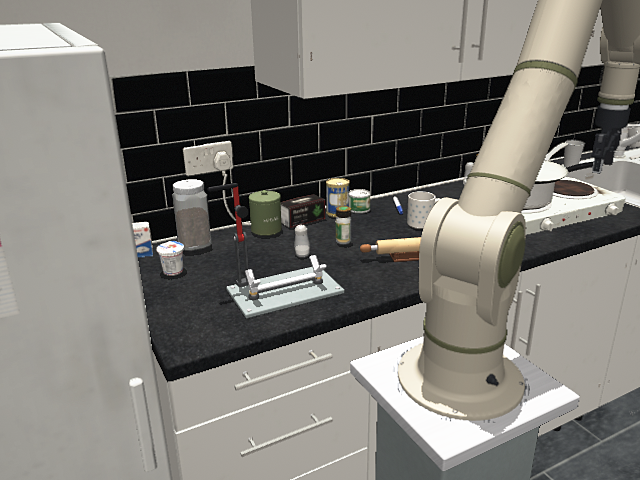

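View pics/top1.png

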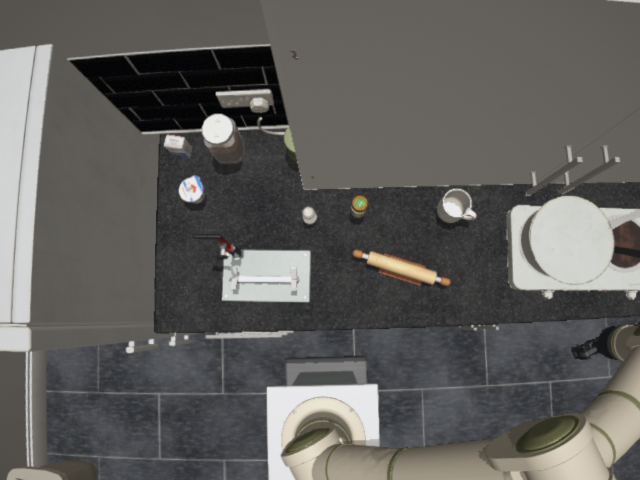

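The scene view shows the stand at about (285,290) with the open red arm at (240,220). The mill is at (302,241), the jar at (343,225), and the pin is half hidden behind the robot at (390,247). The top view shows the stand plate at x 222–311, y 250–302, the pin from (357,254) to (446,282), and the clamp near (230,245). I'll enlarge both for measuring.

Run:
```python
import cv2, numpy as np, pickle
d=pickle.load(open("cap1.pkl","rb"))
t=d["top"]["pixels"][:,:,::-1]; s=d["scene"]["pixels"][:,:,::-1]
def crop(im,x0,y0,x1,y1,k):
    o=cv2.resize(im[y0:y1,x0:x1],None,fx=k,fy=k,interpolation=cv2.INTER_CUBIC)
    for x in range((x0+9)//10*10,x1,10):
        cv2.line(o,((x-x0)*k,0),((x-x0)*k,4 if x%50 else 12),(0,255,255),1)
        if x%20==0: cv2.putText(o,str(x),((x-x0)*k-9,14),0,.33,(0,255,255),1)
    for y in range((y0+9)//10*10,y1,10):
        cv2.line(o,(0,(y-y0)*k),(4,(y-y0)*k),(0,255,255),1); cv2.putText(o,str(y),(6,(y-y0)*k+4),0,.33,(0,255,255),1)
    return o
a=crop(t,185,228,320,308,5); b=crop(t,345,240,460,291,4)
W=800
o=np.zeros((600,W,3),np.uint8); o[:400,:675]=a; o[400:400+b.shape[0]-4,:460]=b[:-4][:200]
cv2.imwrite("pics/topcrop.png",o)
cv2.imwrite("pics/scenecrop.png",crop(s,215,175,355,320,4))
```

```text
(no output)
```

View pics/topcrop.png

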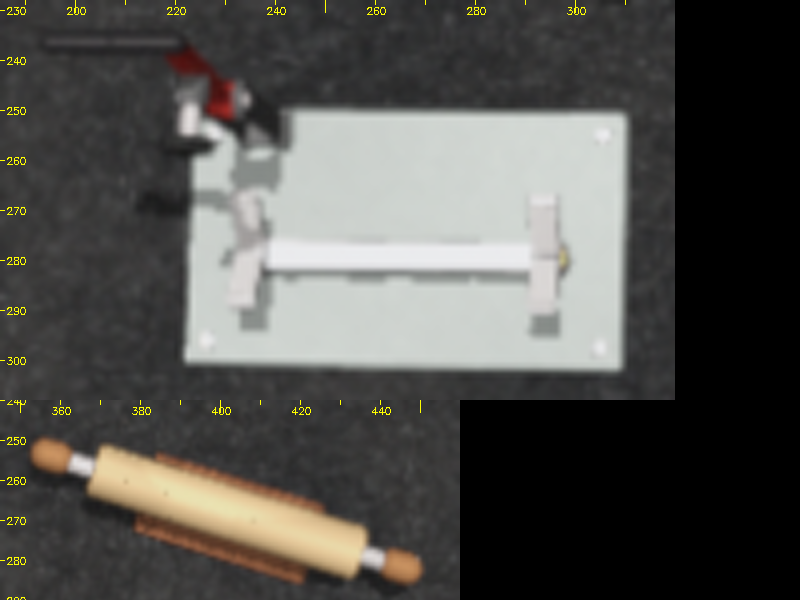

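View pics/scenecrop.png

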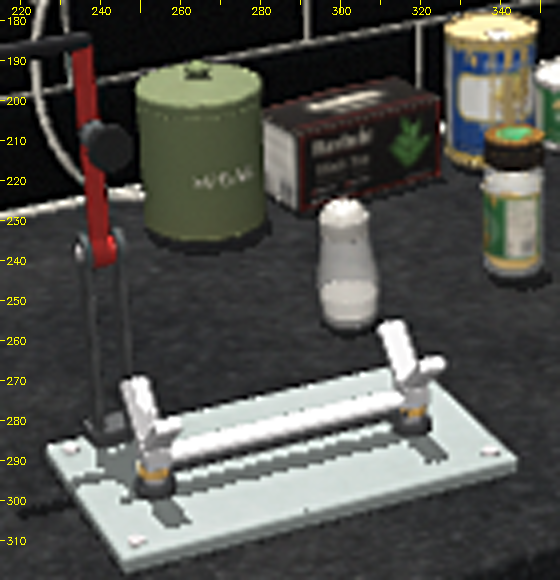

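The top crop gives the plate corners at about FL (222,300), FR (309.4,302) and BR (310,250.6). The V supports are at px x≈234 and 294, apex row ≈279. The barrel runs from about (369,256) to (434,278). In the scene crop the clamp arm stands at (238,210), with its bar pointing left of (238,185). Next I'll localize all of these numerically.

```bash
cat > vis.py <<'E'
import cv2, numpy as np
def cam(c):
    f=240/np.tan(np.radians(c["fov_y"]/2)); K=np.array([[f,0,c["cx"]],[0,f,c["cy"]],[0,0,1.]])
    return K,np.array(c["distortion"],float),np.array(c["camera_from_world"],float)
def ray(c,uv):
    K,D,T=cam(c); p=cv2.undistortPoints(np.array(uv,float).reshape(-1,1,2),K,D)[:,0]
    R=T[:3,:3]; return -R.T@T[:3,3], np.c_[p,np.ones(len(p))]@R
def toplane(c,uv,z):
    o,d=ray(c,uv); return o+d*((z-o[2])/d[:,2])[:,None]
def proj(c,P):
    K,D,T=cam(c); return cv2.projectPoints(np.array(P,float).reshape(-1,1,3),cv2.Rodrigues(T[:3,:3])[0],T[:3,3],K,D)[0][:,0]
E
python3 - <<'E'
import cv2,numpy as np,pickle
from vis import *
from scipy.optimize import least_squares
d=pickle.load(open("cap1.pkl","rb")); t,s=d["top"],d["scene"]
im=t["pixels"].astype(int)
# pin barrel
m=((im[:,:,0]-im[:,:,2]>45)&(im[:,:,0]>175)); m[:,:345]=0;m[:,460:]=0;m[:240]=0;m[295:]=0
n,l,st,ce=cv2.connectedComponentsWithStats(m.astype(np.uint8)); k=1+st[1:,4].argmax(); v,u=np.nonzero(l==k)
P=toplane(t,np.c_[u,v],35)[:,:2]; r=cv2.minAreaRect(P.astype(np.float32)); print("barrel",len(P),P.mean(0),r)
_,_,V=np.linalg.svd(P-P.mean(0)); print("dir",V[0],np.degrees(np.arctan2(V[0,1],V[0,0])))
# knob ends
e=toplane(t,[[352.6,253.1],[449.9,281.8]],35)[:,:2];print("ends mid",e.mean(0),np.linalg.norm(e[0]-e[1]),e[1]-e[0])
# plate
g=(im.min(2)>150)&(im[:,:,1]>=im[:,:,0]); g[:,:200]=0;g[:,330:]=0;g[:235]=0;g[315:]=0
g=cv2.morphologyEx(g.astype(np.uint8),cv2.MORPH_OPEN,np.ones((5,5)))
v,u=np.nonzero(g); Q=toplane(t,np.c_[u,v],12)[:,:2]; print("plate",cv2.minAreaRect(Q.astype(np.float32)))
# corners fit per-camera
C=np.array([[-63,128],[-63,-128],[87,-128],[87,128]])
def W(p,L): c,ss=np.cos(p[2]),np.sin(p[2]); L=np.asarray(L,float); return np.c_[p[0]+c*L[:,0]-ss*L[:,1],p[1]+ss*L[:,0]+c*L[:,1],L[:,2]]
C3=np.c_[C,[12]*4]
ut=[[221.7,299.9],[309.1,301.7],[310.0,250.5]]; us=[[246.3,314.8],[343.8,289.8],[319.2,265.2],[226.8,286.9]]
ft=lambda p:(proj(t,W(p,C3))[:3]-ut).ravel(); fs=lambda p:(proj(s,W(p,C3))-us).ravel()
for f in(ft,fs,lambda p:np.r_[ft(p),fs(p)]):
    q=least_squares(f,[600,200,0]); print("stand",q.x,np.round(q.fun,1))
p=q.x
for th in(1.5,1.65,1.8):
    b=[[75-130*np.cos(th),85+y,141+130*np.sin(th)] for y in(6,66)]+[[75,85,141]]
    print(th,"top",proj(t,W(p,b)).round(1).tolist(),"scene",proj(s,W(p,b)).round(1).tolist())
for h in (66,80,93): # V rims
    L=[[x,y,h+2] for y in(-85,85) for x in(-28.5,28.5)]; print(h,proj(t,W(p,L)).round(1).tolist(),proj(s,W(p,L)).round(1).tolist())
E
```

```text
barrel 791 [ 478.97663023 -238.64701611] ((479.192138671875, -238.4360809326172), (199.8076934814453, 34.22930145263672), 70.4375991821289)
dir [0.3380477  0.94112898] 70.24202586606842
ends mid [ 477.7255863  -237.20672491] 291.389801890924 [ -91.59818585 -276.61848997]
plate ((468.2541809082031, 155.46627807617188), (253.48446655273438, 148.03085327148438), 87.4382553100586)
stand [ 4.56772694e+02  1.55655928e+02 -4.31050018e-02] [-0.2  0.1  0.   0.1  0.2 -0.2]
stand [ 4.56975089e+02  1.52345894e+02 -4.33901608e-02] [-0.4  0.2  1.3 -0.  -0.4 -0.1 -0.6 -0.5]
stand [ 4.56475064e+02  1.53675790e+02 -4.42226448e-02] [ 0.4  0.1  0.7  0.2  0.9 -0.1 -0.9  0.4  1.   0.2 -0.7  0.1 -1.  -0.3]
1.5 top [[216.9, 244.2], [193.0, 243.8], [229.9, 247.5]] scene [[235.2, 188.7], [209.7, 192.8], [240.3, 238.0]]
1.65 top [[217.3, 236.3], [193.5, 236.0], [229.9, 247.5]] scene [[232.6, 186.3], [207.4, 190.3], [240.3, 238.0]]
1.8 top [[218.0, 228.8], [194.2, 228.5], [229.9, 247.5]] scene [[230.1, 185.1], [205.2, 189.0], [240.3, 238.0]]
66 [[293.8, 288.7], [294.3, 268.3], [233.5, 287.4], [234.3, 267.2]] [[322.6, 267.6], [312.8, 258.4], [256.7, 283.0], [248.5, 272.8]]
80 [[293.4, 288.4], [293.9, 267.9], [232.5, 287.2], [233.4, 266.8]] [[322.6, 262.5], [312.7, 253.4], [256.3, 277.6], [248.2, 267.6]]
93 [[293.0, 288.2], [293.5, 267.4], [231.6, 286.9], [232.5, 266.3]] [[322.5, 257.7], [312.6, 248.7], [256.0, 272.6], [247.8, 262.7]]
```

```bash
cat > hlp.py <<'E'
from workcell import *
import numpy as np
from scipy.spatial.transform import Rotation as Rn
S=np.array([456.6,154.5]); YAW=-0.0435
def ori(a): # tool down, jaws along world angle a
    return Rn.from_matrix(np.array([[-np.sin(a),np.cos(a),0],[np.cos(a),np.sin(a),0],[0,0,-1]]).T).as_rotvec()
def w(x,y,z):
    c,s=np.cos(YAW),np.sin(YAW); return np.array([S[0]+c*x-s*y,S[1]+s*x+c*y,z])
def force(n=10,dt=.01):
    f=[];m=[]
    for _ in range(n): hold(dt); f.append(current_wrist_force()); m.append(current_ft_torque())
    return np.mean(f,0),np.mean(m,0)
def say(tag):
    f,m=force(); print(tag,"t",round(current_time_s(),2),"tcp",np.round(current_tcp_pos(),2),"F",np.round(f,2),"M",np.round(m,2),"gap",round(current_finger_gap(),1),flush=True)
E
python3 - <<'E'
from hlp import *
a=np.radians(70.7-90); p=np.array([478.5,-238.])
goto([*p,120],ori(a)); say("above")
movel([*p,14],vel=120); say("down")
command_gripper(30,50); say("closed")
movel([*p,24],vel=60); say("lift10")
movel([*p,119],vel=150); say("lift")
goto(w(0,-380,121),ori(YAW)); say("turned")
movel(w(0,0,121),vel=200); say("over")
import cv2,pickle
d={n:capture(n) for n in("scene","top")}; pickle.dump(d,open("cap2.pkl","wb"))
a=cv2.resize(d["scene"]["pixels"][160:340,200:420,::-1],None,fx=3,fy=3)[:300,:]; b=cv2.resize(d["top"]["pixels"][210:320,180:360,::-1],None,fx=2.7,fy=2.7)
a=cv2.resize(d["scene"]["pixels"][170:320,200:400,::-1],(400,300)); b=cv2.resize(d["top"]["pixels"][200:335,180:360,::-1],(400,300))
cv2.imwrite("pics/over.png",np.hstack([a,b]))
E
```

```text
above t 2.01 tcp [ 478.44 -239.28  120.11] F [0.09 0.26 0.2 ] M [0.   0.   0.01] gap 85.6
down t 3.12 tcp [ 478.91 -238.24   14.74] F [0.07 0.   0.25] M [-0.    0.01  0.01] gap 85.4
closed t 3.72 tcp [ 480.   -238.54   14.74] F [ 1.74 -0.59  6.27] M [-0.2  -0.39 -0.07] gap 36.7
lift10 t 4.12 tcp [ 478.29 -237.98   24.02] F [-0.18 -0.   -1.99] M [0.02 0.02 0.01] gap 36.6
lift t 4.98 tcp [ 477.91 -237.76  117.97] F [-0.06 -0.08 -2.08] M [0.01 0.01 0.  ] gap 36.9
turned t 5.38 tcp [ 440.41 -225.2   120.49] F [ 0.44 -0.45 -2.04] M [-0.02 -0.04  0.  ] gap 36.8
over t 7.51 tcp [456.6  153.64 120.99] F [-0.08 -0.1  -1.93] M [-0.02  0.   -0.01] gap 36.8
```

View pics/over.png

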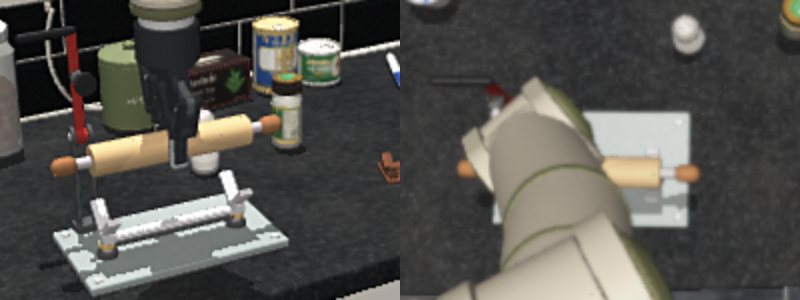

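The pin is held level over the cradle, clear of the clamp arm. In the top view its ends are at about px (208.3,275.6) and (314,278.3). I'll check the endways centring, then feel down to contact.

Run:
```python
from hlp import *
import pickle
from vis import *
d=pickle.load(open("cap2.pkl","rb"));t=d["top"]
e=toplane(t,[[208.0,275.3],[313.8,278.0]],141)[:,:2]; v=e[0]-e[1]
c,s=np.cos(YAW),np.sin(YAW); q=(e.mean(0)-S)@np.array([[c,-s],[s,c]])
print("pin mid in stand",q,"len",np.linalg.norm(v),"yaw",np.arctan2(-v[0],v[1]))
# noise of readings
P=[];F=[]
for _ in range(15): hold(.01);P.append(current_tcp_pos());F.append(current_wrist_force())
print("std",np.std(P,0),np.std(F,0),"mean",np.mean(P,0),np.mean(F,0),current_time_s())
```

```text
pin mid in stand [-2.25014172 -1.70909607] len 284.7266980734435 yaw -0.050278167960789294
std [0.01153978 0.08310348 0.01064887] [0.54761402 0.37493108 0.22715684] mean [456.65692762 154.05994749 121.01563291] [-0.05767191  0.05567418 -2.03915252] 7.7333
```

```bash
cat > seat.py <<'E'
from hlp import *
p=w(0,1,121); movel([p[0],p[1],78],vel=110); hold(.15)
f0,m0=force(20); print("tare",f0.round(2),m0.round(2))
c,s=np.cos(YAW),np.sin(YAW); ex=np.array([c,s,0]); p[2]=78
def df(n=5):
    f,m=force(n); f=f-f0; return f@ex,f[2],(m-m0)
while True:
    p[2]-=.5; movel(p,vel=15); fx,fz,m=df()
    if np.hypot(fx,fz)>1.3:
        fx,fz,m=df(10)
        if np.hypot(fx,fz)>1.0: break
    if p[2]<42: print("no contact"); break
print("contact",p.round(2),np.round(current_tcp_pos(),2),round(fx,2),round(fz,2),m.round(3),current_time_s())
for i in range(30):
    fx,fz,m=df(10)
    print(i,p.round(2),round(fx,2),round(fz,2),m.round(3))
    if np.hypot(fx,fz)>15: p[2]+=.5; movel(p,vel=15); continue
    if abs(fx)>1.0: p=p+ex*np.clip(.12*fx,-.4,.4)
    elif fz>3.5: break
    else: p[2]-=.1
    movel(p,vel=15)
say("end"); np.save("p.npy",p); np.save("f0.npy",np.r_[f0,m0])
E
python3 seat.py
```

```text
tare [-0.08  0.11 -2.32] [0.01 0.01 0.  ]
contact [456.64 155.5   55.5 ] [456.85 155.56  55.58] 1.13 2.28 [-0.108 -0.177  0.025] 21.8
0 [456.64 155.5   55.5 ] 1.24 2.61 [-0.097 -0.227  0.027]
1 [456.79 155.49  55.5 ] 1.3 2.51 [-0.07  -0.212  0.006]
2 [456.95 155.49  55.5 ] 1.07 2.42 [-0.029 -0.151  0.017]
3 [457.08 155.48  55.5 ] 0.75 2.14 [ 0.013 -0.092  0.001]
4 [457.08 155.48  55.4 ] 0.72 2.06 [ 0.011 -0.101  0.013]
5 [457.08 155.48  55.3 ] 0.92 2.43 [-0.027 -0.108 -0.008]
6 [457.08 155.48  55.2 ] 0.69 3.06 [-0.058 -0.114  0.007]
7 [457.08 155.48  55.1 ] 0.67 3.72 [-0.08  -0.149  0.01 ]
end t 24.3 tcp [457.14 155.48  55.12] F [ 1.09 -0.26  1.1 ] M [-0.08 -0.13  0.01] gap 36.6
```

```bash
cat > push.py <<'E'
from hlp import *
p=np.load("p.npy"); f0,m0=np.split(np.load("f0.npy"),2)
c,s=np.cos(YAW),np.sin(YAW); ex=np.array([c,s,0])
def df(n=8):
    f,m=force(n); f=f-f0; return f@ex,f[2],(m-m0)
for i in range(40):
    fx,fz,m=df()
    print(i,(p-[456.6,155,0]).round(2),round(fx,2),round(fz,2),m.round(3),flush=True)
    if fz>13: p[2]+=.2
    elif abs(fx)>max(.5,.1*fz): p=p+ex*np.clip(.25*fx,-.3,.3)
    elif fz>9.3: break
    else: p[2]-=min(.3,max(.06,.05*(10-fz)))
    movel(p,vel=20)
t=current_time_s()
while current_time_s()-t<1.1:
    fx,fz,m=df(10); print("hold",round(fx,2),round(fz,2))
say("pushed"); np.save("p.npy",p)
E
python3 push.py
```

```text
0 [ 0.48  0.48 55.1 ] 0.98 3.7 [-0.077 -0.144 -0.006]
1 [ 0.72  0.47 55.1 ] 0.95 2.75 [-0.068 -0.175  0.026]
2 [ 0.96  0.46 55.1 ] 0.54 1.55 [-0.035 -0.13  -0.003]
3 [ 1.09  0.45 55.1 ] 0.34 0.64 [-0.023 -0.047  0.015]
4 [ 1.09  0.45 54.8 ] 0.22 1.42 [-0.069 -0.093  0.032]
5 [ 1.09  0.45 54.5 ] 1.01 2.78 [-0.132 -0.153 -0.004]
6 [ 1.35  0.44 54.5 ] 1.02 1.57 [-0.082 -0.185  0.028]
7 [ 1.6   0.43 54.5 ] 0.65 0.98 [-0.046 -0.099  0.025]
8 [ 1.76  0.42 54.5 ] 0.35 0.4 [-0.029 -0.041  0.027]
9 [ 1.76  0.42 54.2 ] 0.58 0.55 [-0.079 -0.08   0.001]
10 [ 1.91  0.42 54.2 ] 0.35 0.61 [-0.076 -0.055  0.015]
11 [ 1.91  0.42 53.9 ] 0.71 1.79 [-0.08  -0.074  0.013]
12 [ 2.09  0.41 53.9 ] -0.05 1.9 [-0.06   0.007  0.075]
13 [ 2.09  0.41 53.6 ] -0.15 3.37 [-0.067  0.093  0.082]
14 [ 2.09  0.41 53.3 ] 0.02 5.23 [-0.096  0.1    0.138]
15 [ 2.09  0.41 53.06] -0.23 6.8 [-0.153  0.105  0.171]
16 [ 2.09  0.41 52.9 ] -0.42 8.03 [-0.17   0.145  0.169]
17 [ 2.09  0.41 52.8 ] -0.59 8.64 [-0.178  0.157  0.184]
18 [ 2.09  0.41 52.73] -0.42 9.18 [-0.171  0.169  0.178]
19 [ 2.09  0.41 52.67] -0.36 9.54 [-0.187  0.159  0.175]
hold -0.8 9.19
hold -0.55 9.22
hold -0.16 9.16
hold -0.42 9.18
hold -0.45 9.18
hold -0.45 9.44
hold -0.31 9.41
hold -0.49 9.02
hold -0.68 9.43
hold -0.71 8.96
hold -0.48 9.26
hold -0.3 9.28
hold -0.39 9.26
hold -0.4 9.12
pushed t 31.63 tcp [458.75 155.42  52.84] F [-0.83 -0.73  6.87] M [-0.18  0.16  0.19] gap 36.4
```

```bash
sed -i 's/^S=.*/S=np.array([458.7,154.5]); YAW=-0.0435/' hlp.py
python3 - <<'E'
from hlp import *
p=np.load("p.npy"); p[2]+=.6; movel(p,vel=20); say("eased")
command_gripper(60); say("open")
p[2]=100; movel(p,vel=100); p[2]=340; movel(p,vel=250); say("up")
import cv2,pickle
d={n:capture(n) for n in("scene","top")}; pickle.dump(d,open("cap3.pkl","wb"))
a=cv2.resize(d["scene"]["pixels"][170:320,200:350,::-1],(480,480),interpolation=2); b=cv2.resize(d["top"]["pixels"][225:315,180:240,::-1],(320,480),interpolation=2)
cv2.imwrite("pics/seated.png",np.hstack([a,b]))
E
```

```text
eased t 31.97 tcp [458.74 155.39  53.22] F [ 0.1  -0.76  3.44] M [-0.17  0.    0.17] gap 36.7
open t 32.4 tcp [458.61 155.44  53.19] F [-0.02 -0.18 -0.  ] M [-0.01  0.02  0.01] gap 59.8
up t 34.21 tcp [458.06 155.12 338.43] F [-0.11  0.16 -0.26] M [-0.01 -0.01 -0.01] gap 59.9
```

View pics/seated.png

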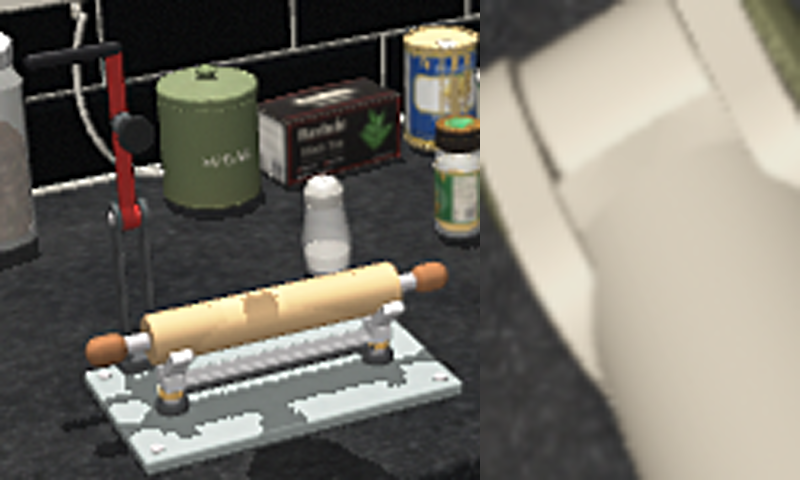

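The scene view shows the pin lying in both Vs, with its ends at about (233,279) and (338,255), and the hand clear. The clamp bar spans (209,190) to (237,185), which fits an opening of about 1.65 rad. Next I grip the bar and lead it round.

```bash
cat > lead.py <<'E'
from hlp import *
c,s=np.cos(YAW),np.sin(YAW); EX=np.array([c,s,0]); EZ=np.array([0,0,1.])
th=1.64; off=np.zeros(3)
U=lambda t:-np.cos(t)*EX+np.sin(t)*EZ       # radial, outward
T=lambda t:-np.sin(t)*EX-np.cos(t)*EZ       # direction of closing
H=w(75,121,141-19)
def tgt(t): return H+130*U(t)+off
q=tgt(th)
goto(q+[0,0,80],ori(YAW)); movel(q,vel=120); hold(.1); f0,m0=force(10); say("at bar")
command_gripper(5,40); say("gripped")
f=force(10)[0]-f0
x=np.clip(.15*(f@EX),-2,2)*EX; off=off+x; movel(tgt(th),vel=40); print("shift",x.round(2)); say("relaxed")
log=[]
while th>.12:
    th-=.07; movel(tgt(th),vel=90); f=force(3)[0]-f0
    fr,ft=f@U(th),f@T(th); log.append((round(th,2),round(fr,1),round(ft,1)))
    off=off+np.clip(.08*fr,-.8,.8)*U(th)
    if np.linalg.norm(f)>35: print("STOP",f); break
print(log); print("off",off.round(2),"th",th); say("led")
np.save("c.npy",np.r_[th,off,f0])
E
python3 lead.py
```

```text
at bar t 36.03 tcp [548.1  271.82 252.31] F [-0.24  0.2   0.13] M [0.   0.02 0.  ] gap 60.1
gripped t 36.62 tcp [548.25 271.74 251.92] F [ 1.32 -0.39  2.47] M [-0.09 -0.29  0.01] gap 10.3
shift [ 0.24 -0.01  0.  ]
relaxed t 37.03 tcp [548.23 271.76 251.91] F [ 0.92 -0.44  4.46] M [-0.14 -0.23 -0.  ] gap 10.8
[(1.57, np.float64(5.5), np.float64(-2.5)), (1.5, np.float64(4.3), np.float64(-3.3)), (1.43, np.float64(6.3), np.float64(-4.1)), (1.36, np.float64(6.1), np.float64(-3.8)), (1.29, np.float64(5.5), np.float64(-4.2)), (1.22, np.float64(5.9), np.float64(-3.6)), (1.15, np.float64(-1.1), np.float64(-3.6)), (1.08, np.float64(-4.9), np.float64(-2.9)), (1.01, np.float64(-4.4), np.float64(-2.4)), (0.94, np.float64(-4.8), np.float64(-0.3)), (0.87, np.float64(-5.1), np.float64(1.3)), (0.8, np.float64(-2.0), np.float64(2.4)), (0.73, np.float64(-1.3), np.float64(1.8)), (0.66, np.float64(0.4), np.float64(2.7)), (0.59, np.float64(0.1), np.float64(4.4)), (0.52, np.float64(-0.8), np.float64(4.9)), (0.45, np.float64(0.3), np.float64(4.8)), (0.38, np.float64(-0.8), np.float64(7.3)), (0.31, np.float64(0.6), np.float64(6.6)), (0.24, np.float64(1.8), np.float64(5.4)), (0.17, np.float64(2.5), np.float64(7.8)), (0.1, np.float64(3.2), np.float64(7.4))]
off [ 0.26 -0.01  1.18] th 0.09999999999999887
led t 43.17 tcp [410.1  277.62 136.13] F [-3.48  1.97 -7.38] M [0.4  0.67 0.  ] gap 10.1
```

Run:
```python
from hlp import *
import cv2
a=capture("scene")["pixels"][170:320,200:350,::-1]; b=capture("top")["pixels"][225:315,180:320,::-1]
cv2.imwrite("pics/led.png",np.vstack([cv2.resize(a,(590,590),interpolation=2)]))
say("")
```

```text
t 43.35 tcp [410.12 277.65 136.16] F [-3.46  2.06 -7.33] M [0.41 0.71 0.02] gap 10.2
```

View pics/led.png

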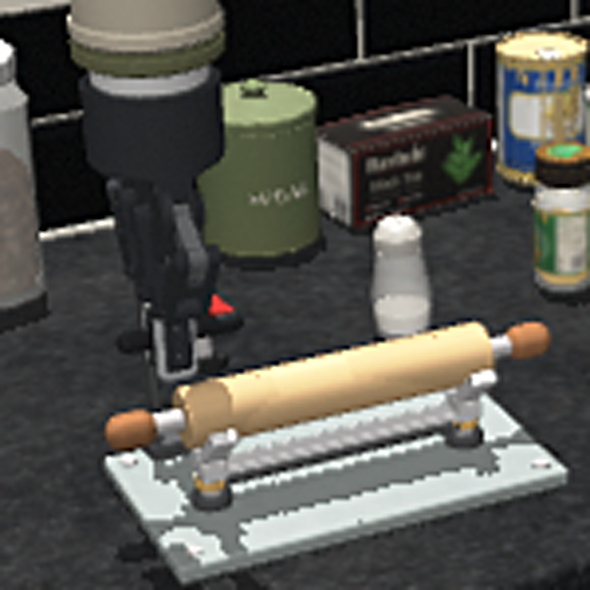

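The picture shows the bar held in the pads at about (244,257), with the red arm nearly level behind it and the pin undisturbed. Now I feel down in small steps.

```bash
cat > press.py <<'E'
from hlp import *
import sys
c,s=np.cos(YAW),np.sin(YAW); EX=np.array([c,s,0]); EZ=np.array([0,0,1.])
U=lambda t:-np.cos(t)*EX+np.sin(t)*EZ
H=w(75,121,141-19)
a=np.load("c.npy"); th,off,f0=a[0],a[1:4],a[4:]
end,step=map(float,sys.argv[1:3])
while th>end+1e-6:
    th-=step; movel(H+130*U(th)+off,vel=40); f=force(12)[0]-f0
    print(round(th,3),"Fx",round(f@EX,2),"Fz",round(f[2],2),"z",round(current_tcp_pos()[2],2),round(current_time_s(),2),flush=True)
    off=off+np.clip(.08*(f@U(th)),-.4,.4)*U(th)
    if f[2]>14: break
np.save("c.npy",np.r_[th,off,f0])
E
python3 press.py -0.10 0.02
```

```text
0.08 Fx -4.58 Fz 1.74 z 133.86 43.7
0.06 Fx -2.98 Fz 4.04 z 131.26 44.05
0.04 Fx -1.45 Fz 4.07 z 128.62 44.4
0.02 Fx 1.35 Fz 2.26 z 125.9 44.75
-0.0 Fx 1.79 Fz 1.81 z 123.25 45.1
-0.02 Fx 1.98 Fz 1.78 z 120.63 45.45
-0.04 Fx 2.49 Fz -3.67 z 117.76 45.8
-0.06 Fx -0.08 Fz -1.06 z 115.32 46.15
-0.08 Fx -1.86 Fz 1.0 z 112.82 46.5
-0.1 Fx -3.05 Fz 2.85 z 110.24 46.85
```

```bash
python3 press.py -0.14 0.01
```

```text
-0.11 Fx -2.77 Fz 0.24 z 108.8 47.2
-0.12 Fx -3.01 Fz 4.07 z 107.69 47.55
-0.13 Fx -3.02 Fz 5.78 z 106.47 47.9
-0.14 Fx -2.88 Fz 6.89 z 105.26 48.25
```

```bash
python3 press.py -0.15 0.005
python3 - <<'E'
from hlp import *
import cv2,pickle
command_gripper(30); say("opened")
p=current_tcp_pos(); p=np.array(p); p[2]+=150; movel(p,vel=150); say("up")
goto(w(-10,-150,320),ori(YAW)); say("away")
d={n:capture(n) for n in("scene","top")}; pickle.dump(d,open("cap4.pkl","wb"))
a=cv2.resize(d["scene"]["pixels"][220:310,215:355,::-1],None,fx=5,fy=5,interpolation=2)
cv2.imwrite("pics/clamped.png",a)
E
```

```text
-0.145 Fx -2.72 Fz 8.79 z 104.72 48.6
-0.15 Fx -2.83 Fz 9.71 z 104.14 48.95
opened t 49.36 tcp [409.53 277.87 103.58] F [ 0.03 -0.12  0.03] M [ 0.02 -0.01 -0.01] gap 30.1
up t 50.59 tcp [409.15 277.59 252.72] F [-0.3   0.32 -0.24] M [0.   0.01 0.01] gap 30.0
away t 51.77 tcp [442.28   6.49 319.65] F [0.06 0.1  0.28] M [-0.   -0.   -0.01] gap 30.1
```

View pics/clamped.png

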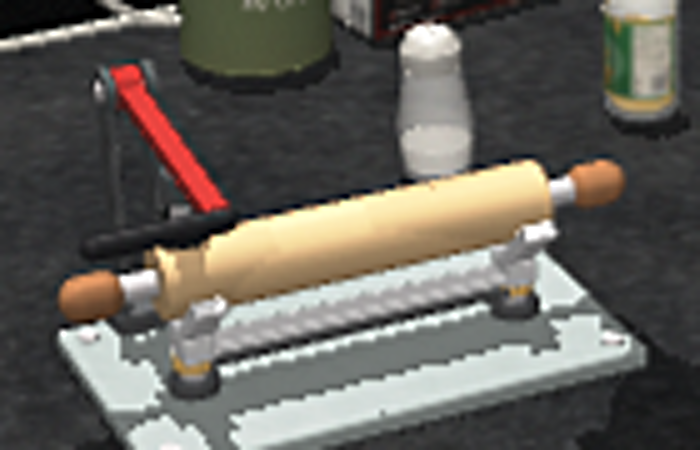

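The clamped view shows the arm down over the barrel. The hinge is at about px (240,235.5), the bar runs from (232,269) to (261,262), and the pin is still in both Vs. I'll compare the bar with projections at several angles, anchored on the hinge.

Run:
```python
import pickle,numpy as np
from vis import *
S=np.array([458.7,154.5]);Y=-.0435;c,s=np.cos(Y),np.sin(Y)
W=lambda L:[[S[0]+c*x-s*y,S[1]+s*x+c*y,z] for x,y,z in L]
d=pickle.load(open("cap4.pkl","rb"))
for th in(-.2,-.15,-.1,-.05,0): print(th,proj(d["scene"],W([[75-130*np.cos(th),151,141+130*np.sin(th)],[75-130*np.cos(th),88,141+130*np.sin(th)],[75,85,141]])).round(1).tolist())
g=pickle.load(open("cap3.pkl","rb"))
# pin knobs before/after clamping: shift of brownish pixels in scene
for k,e in(("before",g),("after",d)):
    im=e["scene"]["pixels"].astype(int)
    m=(im[:,:,0]-im[:,:,2]>60)&(im[:,:,0]<215)
    for x0,x1,y0,y1 in((222,243,270,292),(328,342,248,264)):
        v,u=np.nonzero(m[y0:y1,x0:x1]); print(k,len(u),round(u.mean()+x0,2),round(v.mean()+y0,2))
```

```text
-0.2 [[230.2, 275.1], [257.1, 269.1], [239.6, 237.7]]
-0.15 [[230.1, 272.7], [257.1, 266.7], [239.6, 237.7]]
-0.1 [[230.0, 270.3], [257.1, 264.3], [239.6, 237.7]]
-0.05 [[229.8, 267.7], [257.0, 261.8], [239.6, 237.7]]
0 [[229.6, 265.1], [256.9, 259.3], [239.6, 237.7]]
before 51 232.35 278.24
before 50 334.3 256.28
after 53 232.32 277.91
after 52 334.12 256.02
```

```bash
python3 -c "
from hlp import *
say('end'); finish_job()"
```

```text
end t 51.95 tcp [442.21   6.02 319.73] F [-0.27 -0.24 -0.04] M [ 0.01 -0.    0.  ] gap 30.1
the job is handed in; nothing more can be done
```

The pin is in the cradle and clamped, and the job was handed in at about 52 s. I did not measure the clamp force directly.

- **Seating:** I lowered the pin, shifted it about 2 mm sideways until the side force fell to about 0.5 N, and pushed it home. The push measured 9.0–9.5 N for over 1 s, the highest reading being 9.5 N. A small twist of about 0.18 Nm remained while I held it, and it went when I let go. The later pictures show the pin lying in both Vs.
- **Clamping:** I led the clamp arm to a commanded –0.15 rad. From the arm angle and pin height I put the foot compression at about 5 mm, or 7–8 N with an uncertainty of about ±3 N. Stick-slip in the hinge made the wrist force too uneven to confirm this. Fz rose from about 0 to 9.7 N over the last 0.05 rad, which fits the foot pressing.
- **Last checks:** The final picture fits an arm angle of about –0.13 rad. The pin's ends sit about 0.3 pixel from where they were before clamping, but slightly up, where I expected slightly down; I took this as shading. The hand was clear, with the wrist force near zero. The mill and spice jar look unmoved; I did not check the mug and tub in the last pictures.

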